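# Third hand at the sprung fence

### The arm

A 6-joint arm with a two-finger parallel gripper is mounted at the origin on a cart in front of the work surface, level with it; the furniture and walls round the work are solid. World frame = base frame: x ahead of the robot, y to its left, z up, the work surface at z = 0. Lengths are in mm, angles in rad, forces in N, time in s.
With the tool pointing down it reaches from about 275 to 975 mm from the base axis. Payload 8.4 kg.
Tool frame: the origin (TCP) lies midway between the tips of the shut fingers; the grasp point (between the pads) lies 19 mm behind it; z points along the fingers, y is the line along which they close (so a half turn about z gives the same grasp; the last joint's range is limited). The gripper opens to 92 mm and grips with 3 to 60 N. Pads are 20 mm wide; open, the fingers measure 128 mm over their backs; the gripper's body (75 mm by 189 mm) begins 69 mm behind the grasp point.
Start: joints at [1.16, 0.353, 1.633, -0, 1.155, -0.002], TCP at [248.442, 573.502, 214.583] pointing down, gripper open.
Joint ranges: [-2.63, 2.63], [-0.92, 2.1], [0.06, 2.66], [-1.3, 4.44], [0, 2.69], [-3.02, 3.02]. Speed limits (rad/s): [2.22, 2.22, 2.79, 3.14, 3.14, 3.14].

### API

Orientations are given as a rotation vector (axis times angle).
In Python, from rig import * gives the robot as it stands.
- The arm moves only by the shell command python3 -m creep 'ROWS' [FORCE]. ROWS is a JSON object whose one key "rows" holds a list of rows, each an object with "xyz": the shift along the tool's x, y, z in units of 25 mm (1.0 is 25 mm), a list of three; "rot": the turn, a rotation vector about the tool's x, y, z in units of 5 degrees (1.0 is 5 degrees), a list of three; "grip": the finger opening in mm, from 0 to 91.9. A call has 1 to 8 rows; each row shifts and turns the commanded pose from where the row before left it, along the tool's axes as they then stand; what a row does not reach is not made up. A row lasts 1/10 s, in which the tool goes at most 50 mm and 8.59 degrees, less where a joint would pass 70% of its speed; a pose out of reach is approached as far as the arm can. A call is refused whole if a number of a shift passes 1 or a number of a turn 1, either way. A call with a gripper value outside its range is refused whole. The fingers move at their own pace and stop on an object; FORCE is the grip in N (left out, the last holds). Time passes only in rows, so rows that do not move let the fingers close. It gives the time, the measured TCP pose, the force, the opening and the grip force at its end, in the units of the state.
- observe(): the state, without advancing time (a new reading comes with each control period).
- read_camera(name): name is "side" or "top" or "wrist"; returns the picture (420x560x3 uint8, red, green, blue); there is no depth.
- get_calibration(name): a dict with "intrinsics" (3x3 intrinsics, pixels), "k1" (the pictures are not rectified: a ray, as slopes to the right and down, at radius r is drawn at 1 + k1 r^2 times it, then the intrinsics apply), "rvec" (rotation vector, rad) and "tvec" (3), from world to camera coordinates, as OpenCV has them. Camera axes: x right, y down, z forward; pixel columns grow to the right and rows downward; lengths in mm; the calibration is good to about 2 mm. A picture is of the moment at which its call begins: read the wrist's pose just before it. get_calibration takes no time and is no camera call; for the wrist camera it gives the pose at the moment of the call.
- job_done(): hands the job in; it is judged then, once.
Trained networks look in the newest picture that a camera, given by its name, has taken for a name from the list of things; names that differ only in an ending like _2 or _b are one class to them, and where a whole thing is asked for, a point or a joint stands for the part that bears it (a point fixed in the world has none). Each returns a list of dicts, best first, with "p" (0 to 1); they miss things now and then, are a little off and sometimes report something else, mostly with a low value. They report only what shows in the picture. A call takes as long as a camera call. They do not tell look-alikes from the thing itself.
- masks_of(camera, thing): "pixels" (420x560 bool, what is visible of it).
- landmark_of(camera, thing): "location" ([x, y, z] in mm, in world coordinates, good to about 4 mm: a listed point, or the origin of a listed thing).
The state is a dict: "t": time; "q": joint angles; "dq": joint speeds; "joint_torque": joint torques, N m; "tool_pos": TCP position; "orientation": TCP orientation; "contact_force": force on the tool from outside, world axes, zero at the start; "moment": the same for the moment, N m; "grip_width": finger opening in mm; "gripper_force": force on a finger pad.
Only numpy, scipy, OpenCV 4.12 (cv2) and the standard library are available. Lean on these libraries where they do the work, as an engineer would, in place of code of your own. Each camera call takes 0.05 s, during which the arm holds its last target. There are 200 camera calls.

### The job

Pick up the pale limewood block, lay it lengthwise in the slot of the dark wooden jig with one end towards the sprung fence, then swing the steel hold-down bar down over it. Now be my third hand while I screw it: push the block from its near end square against the fence until the black pointer stands in the green band (about 12 N, never into the red), and finish with your fingers still pushing or gripping the block and holding that pressure steadily. Leave the other things on the bench where they are.

Things in the scene. Friction and masses are not known exactly. Their poses are not given: they have to be found in the camera images.
- lime_block: the loose pale limewood block, a plain cuboid 30 (its x) x 70 (its y, the long way) x 20 (z) mm, about 35 g. Origin: centre of its underside. On the bench near it lie a smaller, redder beech block and a green sanding block.
- jig: fixed dark wooden jig. Origin: underside of its board, on the bench, on the slot's centre line; x along the slot to the fence, z up. In mm here: board top z 14, x -75 to 125, y -45 to 45, plus a wing x 0 to 60 out to y 123 with the bar's hinge post (y 79 to 101, top z 48). A blue spring housing stands behind the fence (x 107 to 123, top z 44).
- fence (a joint): travel of the sprung fence in m along the jig's +x: 0 at rest, stop at 0.036. Spring 600 N/m without preload, so 0.020 is 12 N; little friction; it springs back when let go. Its black pointer moves over a scale: white to 0.014, green 0.014 to 0.026, white to 0.030, then red.
- fence_face (a point): centre of the fence's pressing face, an aluminium plate 74 wide, 26 high (from 1 mm above the board); at rest this point lies at x 50, y 0, z 24 mm in the jig frame. Moves with the fence.
- hold_down (a joint): angle of the steel hold-down bar, rad: 0 down on its stop, level across the slot, 3 mm over the block; grows as it opens (to 1.95; starts 1.5 to 1.8, about upright). 18 wide, 8 thick, 115 mm long from the hinge, red ball 20 mm across at the tip. Friction 0.13 N m: it stays where left; closed fingertips can push it shut from its outer side.
- hold_down_hinge (a point): the bar's hinge axis, parallel to the jig's x, at x 30, y 90, z 44 mm in the jig frame.
- hold_down_tip (a point): point on the bar's upper (when open: outer, +y) face, 100 mm from the hinge; the bar's own axes: -y along the bar from the hinge to its tip, z out of that face.
- green_sander: a green sanding block 41x76x24 mm, a loose bystander to be left alone; origin at the underside's centre.
- beech_block: a beech block 25x50x25 mm, a loose bystander to be left alone; origin at the underside's centre.
- orange_driver: a screwdriver with an orange handle, 155 mm long, lying on the bench, a loose bystander to be left alone; origin at its middle.
- orange_clamp: an orange and black spring clamp 51x100x20 mm, lying on the bench, a loose bystander to be left alone; origin at its middle.
- slot (a point): middle of the slot's floor (jig x -8, y 0, z 14 mm). The slot is 36 wide (y -18 to 18) between aluminium guides 10 thick and only 6 high (x -58 to 42), open above and at the near (-x) end: a block lying in it stands 14 mm above the guides.
- green_band (a point): middle of the green band on the scale at the -y end of the fence (jig x 75, y -54, z 44 mm); the black pointer's middle stands here at 0.020 m of fence travel.
Mind the look-alikes: they are no part of the job. What is shaped like the lime_block but pink is not meant.

How it is judged (in metres and radians):
On the way, in this order (a step that is already met when the one before it is completed fails the run):
1. the limewood block lies lengthwise in the jig's slot (y of lime_block in the frame of jig between -0.007 and 0.007 m and z of lime_block in the frame of jig between 0.01 and 0.019 m and angle between the y axis of lime_block and the x axis of jig, either way round below 0.15 rad and x of lime_block in the frame of jig between -0.04 and 0.035 m), for 0.2 s.
2. the hold-down bar is down over the block (y of lime_block in the frame of jig between -0.007 and 0.007 m and z of lime_block in the frame of jig between 0.01 and 0.019 m and angle between the y axis of lime_block and the x axis of jig, either way round below 0.15 rad and value of joint hold_down below 0.08 rad), for 0.2 s.
3. the block is pressed against the fence with the pointer in the green band, steadily for a second (all of step 2 and value of joint fence between 0.013 and 0.027 m and contact force between lime_block and fence between 6.5 and 17.5 N and contact force between the fingers and lime_block above 4 N), for 1 s.
At the end, for the whole second after the job is handed in: Ends holding: fingers push the limewood block with over 4 N; it lies in the slot (7 mm off centre, 5 mm in height, 0.15 rad at most), the bar is down (under 0.08 rad), the fence is in 13 to 27 mm with 6.5 to 17.5 N from the block, at rest (all of step 3 and linear speed of lime_block below 0.01 m/s); the arm keeps its last pose, push and grip.
It fails at once if the fence is pushed into the red (beyond 32 mm) (value of joint fence above 0.032 m).
It fails at once if the green sanding block is moved by more than 30 mm (distance of green_sander from where it was at the start of the episode above 0.03 m).
It fails at once if the beech block is moved by more than 30 mm (distance of beech_block from where it was at the start of the episode above 0.03 m).
It fails at once if the orange screwdriver is moved by more than 30 mm (distance of orange_driver from where it was at the start of the episode above 0.03 m).
It fails at once if the orange spring clamp is moved by more than 30 mm (distance of orange_clamp from where it was at the start of the episode above 0.03 m).
It also fails if it takes over 72 s, if anything falls off the work surface, if the arm or the gripper's body presses on something with over 40 N, if the wrist force passes 120 N, or if a joint passes its speed limit or range.

## Working session

There is one attempt and no reset: what is moved stays moved. The work goes in short steps, Python scripts to look and compute and a shell command to move; the robot and the scene stay as the last step left them, time stands still between calls to the robot, and variables do not carry over. Pictures are saved under pics/ and viewed, at most 10 in all, crops included, and the job is handed in when it is done.

```bash
mkdir -p pics; ls; cat > h.py <<'E'
from rig import *
import numpy as np, cv2
from scipy.spatial.transform import Rotation as R
def ray(cam,px,cal=None):
    c=cal or get_calibration(cam);K=np.array(c["intrinsics"]);k=c["k1"]
    d=cv2.undistortPoints(np.array([[px]],float),K,np.array([k,0,0,0,0.]))[0,0]
    Rm=R.from_rotvec(c["rvec"]).as_matrix();t=np.array(c["tvec"]).ravel()
    return -Rm.T@t, Rm.T@np.array([d[0],d[1],1.])
def onz(cam,px,z,cal=None):
    o,d=ray(cam,px,cal);return o+d*(z-o[2])/d[2]
def tri(*rs):
    A=0;b=0
    for o,d in rs:
        d=d/np.linalg.norm(d);P=np.eye(3)-np.outer(d,d);A=A+P;b=b+P@o
    return np.linalg.solve(A,b)
def proj(cam,X,cal=None):
    c=cal or get_calibration(cam)
    return cv2.projectPoints(np.array(X,float).reshape(-1,1,3),np.array(c["rvec"],float),np.array(c["tvec"],float),np.array(c["intrinsics"],float),np.array([c["k1"],0,0,0,0.]))[0][:,0]
def save(n,im): cv2.imwrite(f"pics/{n}.png",cv2.cvtColor(im,cv2.COLOR_RGB2BGR))
np.set_printoptions(precision=1,suppress=True)
E
python3 - <<'E'
from h import *
T=read_camera("top");
for n in ["lime_block","jig","fence_face","hold_down_hinge","hold_down_tip","slot","green_band","beech_block","green_sander","orange_driver","orange_clamp"]:
    print(n,[(np.round(l["location"],1).tolist(),round(l["p"],2)) for l in landmark_of("top",n)][:4])
S=read_camera("side")
for n in ["lime_block","jig","fence_face","hold_down_hinge","hold_down_tip","slot","green_band","beech_block"]:
    print(n,[(np.round(l["location"],1).tolist(),round(l["p"],2)) for l in landmark_of("side",n)][:4])
save("top",T);save("side",S)
print(observe())
E
```

```text
pics
lime_block [([386.7, 40.6, -0.7], 0.63), ([457.9, -142.3, 0.2], 0.41)]
jig [([599.7, 159.3, -3.0], 0.68)]
fence_face [([645.4, 141.6, 21.8], 0.86)]
hold_down_hinge [([642.0, 235.5, 48.1], 0.67)]
hold_down_tip [([661.1, 88.3, 40.5], 0.58), ([642.1, 234.9, 146.5], 0.44)]
slot [([586.2, 154.2, 13.3], 0.91)]
green_band [([660.9, 90.6, 44.2], 0.81)]
beech_block [([462.1, -144.7, -0.4], 0.58)]
green_sander [([661.8, 89.3, 45.6], 0.74), ([438.6, -258.9, -3.0], 0.7), ([597.5, 158.9, -3.0], 0.69), ([487.0, -24.4, -2.1], 0.54)]
orange_driver [([655.3, 409.0, 0.2], 0.6)]
orange_clamp [([798.3, -3.6, 2.0], 0.61)]
lime_block [([484.4, -18.2, 4.9], 0.84), ([392.5, 43.9, -0.0], 0.79)]
jig [([598.1, 153.2, -1.3], 0.86)]
fence_face [([647.7, 139.9, 27.2], 0.65)]
hold_down_hinge [([645.9, 237.5, 42.4], 0.61)]
hold_down_tip [([643.5, 233.5, 142.6], 0.48)]
slot []
green_band [([663.0, 86.7, 41.7], 0.8)]
beech_block [([798.2, -2.5, 1.0], 0.69), ([461.5, -146.4, 0.8], 0.64), ([445.2, -260.2, 0.9], 0.5)]
{'t': 1.05, 'q': array([ 1.2,  0.4,  1.6,  0. ,  1.2, -0. ]), 'dq': array([ 0.,  0.,  0., -0.,  0.,  0.]), 'joint_torque': array([ -0. , -59.4, -33.5,   0.1,   0. ,   0. ]), 'tool_pos': array([248.5, 573.5, 214.6]), 'orientation': array([0.6, 3.1, 0. ]), 'contact_force': array([-0.3, -0.2, -0.1]), 'moment': array([-0., -0.,  0.]), 'gripper_force': 0.0, 'grip_width': 92.04426618650808}
```

View pics/top.png

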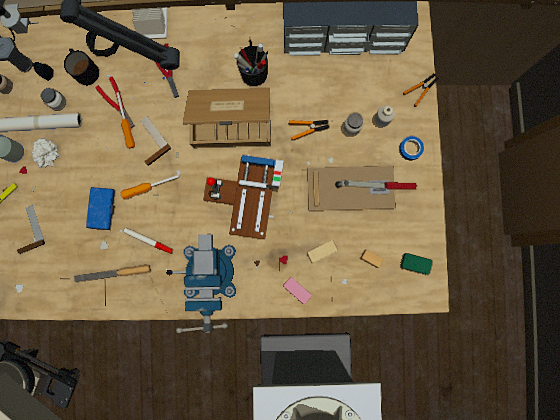

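View pics/side.png

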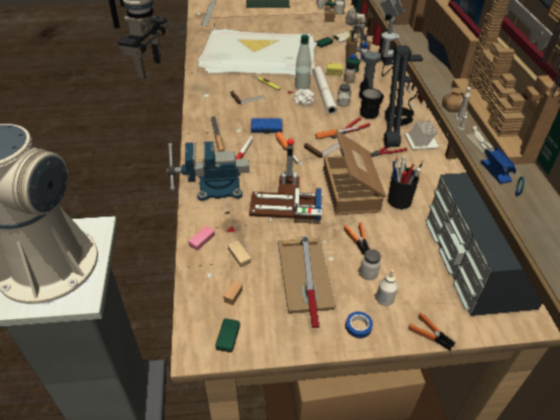

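The top view shows the candidates: a pale block at (322,251), a pink look-alike at (297,291), beech at (372,258) and the green sander at (416,263). In the side view the pale block is at (239,252). The jig is at (255,195) in top, with the bar upright and the red ball at (212,183). The vise stands beside it at (208,270). I choose the pale block at (322,251) and check it in a close crop.

```bash
python3 - <<'E'
from h import *
T=cv2.imread("pics/top.png");S=cv2.imread("pics/side.png")
a=cv2.resize(T[140:310,190:440],None,fx=3,fy=3,interpolation=cv2.INTER_CUBIC)[:510,:750]
cv2.imwrite("pics/crop1.png",a)
for cam in("top","side"):
    read_camera(cam)
    for m in masks_of(cam,"lime_block")[:4]:
        p=np.argwhere(m["pixels"]);c=p.mean(0)[::-1];print(cam,round(m["p"],2),c,len(p),onz(cam,c,20))
b=tri(ray("top",(322,251)),ray("side",(239,252)));print("tri",b)
J=R.from_rotvec(observe()["orientation"]).as_matrix();print(J)
c=get_calibration("wrist");Rm=R.from_rotvec(c["rvec"]).as_matrix();o=-Rm.T@np.array(c["tvec"]).ravel()
print("cam in tool",J.T@(o-observe()["tool_pos"]),J.T@Rm.T, c["intrinsics"],c["k1"])
for x in("top","side"):
    q=get_calibration(x);M=R.from_rotvec(q["rvec"]).as_matrix();print(x,-M.T@np.array(q["tvec"]).ravel())
# vise extents
for px in [(208,235),(240,262),(208,300),(180,270),(205,237)]: print(px,onz("top",px,0),onz("top",px,130))
E
```

```text
top 0.79 [322.4 250.5] 373 [485.  -22.8  20. ]
top 0.57 [297.7 290.3] 384 [388.8  40.9  20. ]
side 0.87 [239.5 253.1] 354 [485.  -31.5  20. ]
side 0.57 [201.1 237.9] 319 [388.9  30.7  20. ]
tri [484.  -22.2  14. ]
[[-0.9  0.4  0. ]
 [ 0.4  0.9  0. ]
 [-0.   0.  -1. ]]
cam in tool [  79.3   -0.1 -169.9] [[ 0.  -1.  -0.3]
 [ 1.   0.   0. ]
 [-0.  -0.3  1. ]] [[314.7   0.  275.1]
 [  0.  314.7 208.4]
 [  0.    0.    1. ]] -0.038826447205307285
top [ 454.1   69.9 1350.5]
side [ 476.4 -879.9  985.8]
(208, 235) [531.5 262.6   0. ] [524.1 244.  130. ]
(240, 262) [461.9 182.9   0. ] [461.1 172.1 130. ]
(208, 300) [368.7 265.1   0. ] [376.9 246.3 130. ]
(180, 270) [444.9 334.9   0. ] [445.8 309.4 130. ]
(205, 237) [526.6 270.3   0. ] [519.7 251.  130. ]
```

View pics/crop1.png

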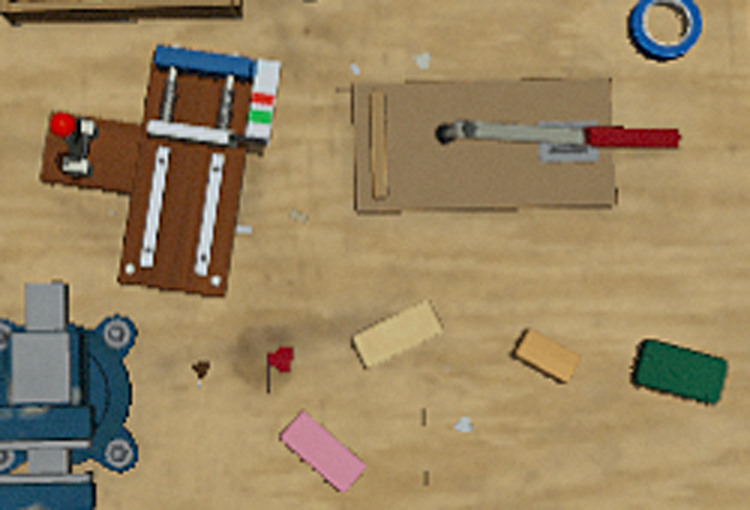

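The crop confirms it: a plain pale cuboid at about (397,333) in the crop, with the pink one at (322,450), the beech at (547,355) and the green sander at (680,371). Next I raise the tool and turn it to the block's grasp yaw.

```bash
python3 -m creep '{"rows":[{"xyz":[0,0,-1],"rot":[0,0,1],"grip":80},{"xyz":[0,0,-1],"rot":[0,0,1],"grip":80},{"xyz":[0,0,-1],"rot":[0,0,1],"grip":80},{"xyz":[0,0,-1],"rot":[0,0,1],"grip":80},{"xyz":[0,0,-1],"rot":[0,0,1],"grip":80},{"xyz":[0,0,0],"rot":[0,0,1],"grip":80},{"xyz":[0,0,0],"rot":[0,0,1],"grip":80},{"xyz":[0,0,0],"rot":[0,0,1],"grip":80}]}'
cat >> h.py <<'E'
def delta(target,yaw=None):
    "units of 25 mm in tool axes, and 5-degree units about tool z to bring tool y to yaw (deg)"
    s=observe();M=R.from_rotvec(s["orientation"]).as_matrix()
    y=np.degrees(np.arctan2(M[1,1],M[0,1]))
    print("tcp",np.round(s["tool_pos"],1),"yaw",round(y,2),"tilt",M[:,2].round(3),"F",np.round(s["contact_force"],1),"w",round(s["grip_width"],1),"gf",round(s["gripper_force"],1),"t",round(s["t"],2))
    print("units",np.round(M.T@(np.array(target)-s["tool_pos"])/25,3), "" if yaw is None else ("rot",round(-((yaw-y+180)%360-180)/5,3)))
E
python3 -c "
from h import *
delta([470,-10,300],27)"
```

```text
t: 2.05
tool_pos: [248.5, 573.5, 339.9]
orientation: [-1.656, -2.67, -0.001]
contact_force: [-0.0, 0.4, -0.7]
grip_width: 79.9
gripper_force: 0.0
tcp [248.5 573.5 339.9] yaw 26.37 tilt [ 0.  0. -1.] F [-0.   0.4 -0.7] w 79.9 gf 0.0 t 2.05
units [-24.8  -2.4   1.6] ('rot', np.float64(-0.126))
```

```bash
Z='{"xyz":[0,0,0],"rot":[0,0,0],"grip":80}'
python3 -m creep '{"rows":[{"xyz":[-1,-0.1,0],"rot":[0,0,0],"grip":80},{"xyz":[-1,-0.1,0],"rot":[0,0,0],"grip":80},{"xyz":[-1,-0.1,0],"rot":[0,0,0],"grip":80},{"xyz":[-1,-0.1,0],"rot":[0,0,0],"grip":80},{"xyz":[-1,-0.1,0],"rot":[0,0,0],"grip":80},{"xyz":[-1,-0.1,0],"rot":[0,0,0],"grip":80},{"xyz":[-1,-0.1,0],"rot":[0,0,0],"grip":80},{"xyz":[-1,-0.1,0],"rot":[0,0,0],"grip":80}]}' >/dev/null
python3 -m creep '{"rows":[{"xyz":[-1,-0.1,0],"rot":[0,0,0],"grip":80},{"xyz":[-1,-0.1,0],"rot":[0,0,0],"grip":80},{"xyz":[-1,-0.1,0],"rot":[0,0,0],"grip":80},{"xyz":[-1,-0.1,0],"rot":[0,0,0],"grip":80},{"xyz":[-1,-0.1,0],"rot":[0,0,0],"grip":80},{"xyz":[-1,-0.1,0],"rot":[0,0,0],"grip":80},{"xyz":[-1,-0.1,0],"rot":[0,0,0],"grip":80},{"xyz":[-1,-0.1,0],"rot":[0,0,0],"grip":80}]}' >/dev/null
python3 -m creep '{"rows":[{"xyz":[-1,-0.1,0.2],"rot":[0,0,0],"grip":80},{"xyz":[-1,-0.1,0.2],"rot":[0,0,0],"grip":80},{"xyz":[-1,-0.1,0.2],"rot":[0,0,0],"grip":80},{"xyz":[-1,-0.1,0.2],"rot":[0,0,0],"grip":80},{"xyz":[-1,-0.1,0.2],"rot":[0,0,0],"grip":80},{"xyz":[-1,-0.1,0.2],"rot":[0,0,0],"grip":80},{"xyz":[-1,-0.1,0.2],"rot":[0,0,0],"grip":80},{"xyz":[-0.8,-0.1,0.2],"rot":[0,0,0],"grip":80}]}'
cat > look.py <<'E'
from h import *
import sys
n=sys.argv[1]
W=read_camera("wrist");c=get_calibration("wrist");save(n,W)
for x in sys.argv[2:]:
    for l in landmark_of("wrist",x)[:3]: print(x,np.round(l["location"],1).tolist(),round(l["p"],2))
ms=masks_of("wrist","lime_block")
for m in ms[:3]:
    p=m["pixels"].astype(np.uint8);r=cv2.minAreaRect(np.argwhere(p)[:,::-1].astype(np.float32))
    q=np.argwhere(p)[:,::-1].mean(0);print("mask",round(m["p"],2),q,p.sum(),onz("wrist",q,20,c))
    b=np.array([onz("wrist",v,18,c)[:2] for v in cv2.boxPoints(r)])
    e=[b[1]-b[0],b[2]-b[1]];L=[np.linalg.norm(v) for v in e];k=int(np.argmax(L));print(" box centre",b.mean(0),"sizes",L,"long angle",np.degrees(np.arctan2(e[k][1],e[k][0])))
E
python3 look.py w1 lime_block jig slot fence_face hold_down_hinge hold_down_tip green_band; python3 -c "
from h import *
delta([485,-23,150],27)"
```

```text
t: 4.45
tool_pos: [461.4, 13.3, 299.5]
orientation: [1.652, 2.672, 0.0]
contact_force: [-0.3, 1.0, 0.1]
grip_width: 80.1
gripper_force: 0.0
lime_block [385.6, 40.2, 6.8] 0.7
lime_block [480.8, -25.1, 4.1] 0.57
lime_block [647.3, 138.7, 25.9] 0.5
jig [597.4, 155.6, 1.9] 0.66
slot [588.5, 152.2, 14.2] 0.8
fence_face [647.0, 140.2, 25.5] 0.73
hold_down_hinge [640.1, 238.6, 41.7] 0.79
hold_down_hinge [642.3, 237.4, 141.9] 0.5
hold_down_tip [642.3, 236.9, 142.3] 0.86
green_band [661.7, 89.6, 38.4] 0.76
green_band [588.8, 151.8, 15.6] 0.51
mask 0.83 [238.5 131.9] 1121 [389.6  41.5  20. ]
 box centre [389.2  40.9] sizes [np.float64(71.27196535752219), np.float64(30.857669044734983)] long angle 47.999370746091735
tcp [460.9  15.3 299.9] yaw 26.64 tilt [ 0.  0. -1.] F [ 0.   0.8 -0.8] w 79.9 gf 0.0 t 4.9
units [-1.8  0.2  6. ] ('rot', np.float64(-0.072))
```

View pics/w1.png

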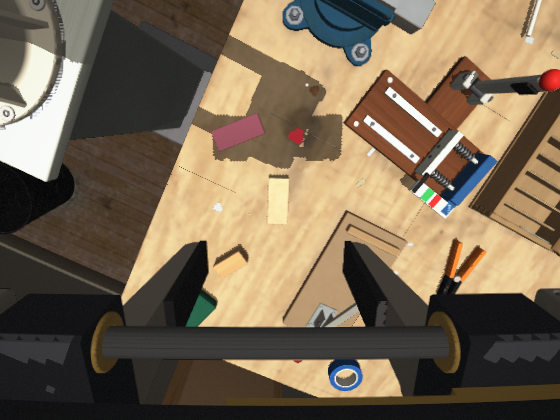

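w1 shows the pale block at (278,200), upright in the image and lined up with the tool. The pink one is at (238,132), beech at (230,262), and the jig runs from (345,120) to (490,160) with the red ball at (551,80).

```bash
cat > blk.py <<'E'
from h import *
def block(im,c,seed,z=20):
    hsv=cv2.cvtColor(im,cv2.COLOR_RGB2LAB).astype(int);s=hsv[seed[1],seed[0]]
    m=(np.abs(hsv-s).max(2)<12).astype(np.uint8)
    m=cv2.morphologyEx(m,cv2.MORPH_OPEN,np.ones((3,3)))
    n,l=cv2.connectedComponents(m);p=np.argwhere(l==l[seed[1],seed[0]])[:,::-1].astype(np.float32)
    r=cv2.minAreaRect(p);b=np.array([onz("wrist",v,z,c)[:2] for v in cv2.boxPoints(r)])
    e=[b[1]-b[0],b[2]-b[1]];L=np.array([np.linalg.norm(v) for v in e]);k=int(np.argmax(L))
    print("n",len(p),"px",np.array(r[0]),"centre",b.mean(0),"sizes",L,"long angle",np.degrees(np.arctan2(e[k][1],e[k][0])))
    return r[0]
E
python3 - <<'E'
from blk import *
c=get_calibration("wrist");W=cv2.cvtColor(cv2.imread("pics/w1.png"),cv2.COLOR_BGR2RGB)
p=block(W,c,(278,200))
print("tri z",tri(ray("wrist",p,c),ray("top",(322.4,250.5)),ray("side",(239.5,253.1))))
# fit jig pose: landmarks (averaged over views)
M={(-8,0):[(586.2,154.2),(588.5,152.2)],(0,0):[(599.7,159.3),(598.1,153.2),(597.4,155.6)],(50,0):[(645.4,141.6),(647.7,139.9),(647,140.2)],(30,90):[(642,235.5),(645.9,237.5),(640.1,238.6)],(75,-54):[(660.9,90.6),(663,86.7),(661.7,89.6)]}
a=np.array(list(M),float);b=np.array([np.mean(v,0) for v in M.values()])
ac,bc=a-a.mean(0),b-b.mean(0);th=np.arctan2((ac[:,0]*bc[:,1]-ac[:,1]*bc[:,0]).sum(),(ac*bc).sum())
Rm=np.array([[np.cos(th),-np.sin(th)],[np.sin(th),np.cos(th)]]);o=b.mean(0)-Rm@a.mean(0)
print("jig",o,"yaw deg",np.degrees(th));print((Rm@a.T).T+o-b)
# overlay check
def J(P): P=np.array(P,float);return np.c_[(Rm@P[:,:2].T).T+o,P[:,2]]
pts=J([(-75,45,14),(-75,-45,14),(-58,18,20),(42,18,20),(-58,-18,20),(42,-18,20),(-58,28,20),(-58,-28,20)])
u=proj("wrist",pts,c);print(u)
I=cv2.imread("pics/w1.png")
for v in u: cv2.circle(I,(int(v[0]*1+.5),int(v[1]+.5)),1,(0,255,0),-1)
cv2.imwrite("pics/w1o.png",cv2.resize(I[50:230,320:560],None,fx=3.3,fy=3.3,interpolation=cv2.INTER_CUBIC))
E
```

```text
n 830 px [277.6 200.9] centre [482.6 -19.5] sizes [67.9 27. ] long angle 114.52883359902809
tri z [484.7 -22.4   9.2]
jig [597.2 153.3] yaw deg -10.14469275638155
[[ 2.   1.5]
 [-1.2 -2.7]
 [-0.3  3.9]
 [-0.1 -0.6]
 [-0.4 -2. ]]
[[386.4  68.8]
 [343.8 123.3]
 [384.   93.1]
 [436.1 138.4]
 [366.7 115. ]
 [418.8 158.7]
 [388.9  86.9]
 [362.  120.9]]
```

View pics/w1o.png

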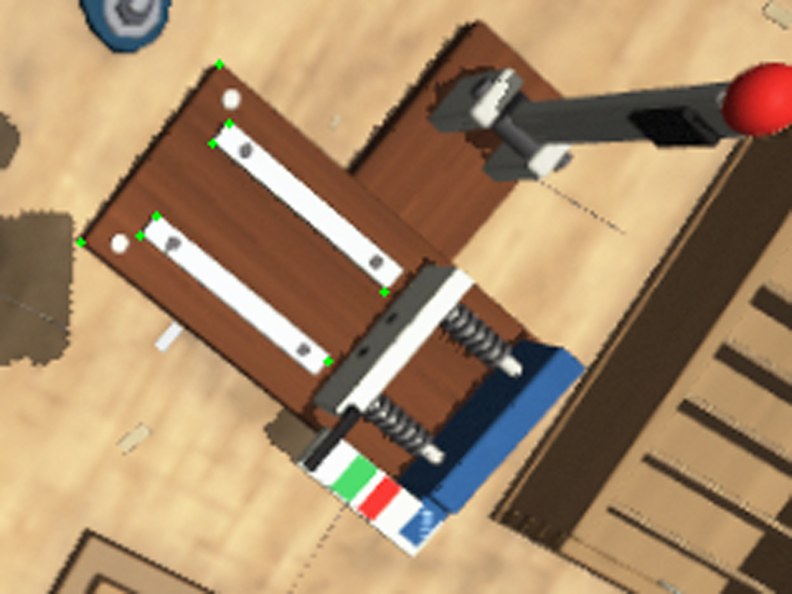

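The overlay shows the jig fit: the green dots sit on the board corners and guide ends to within about 1 px. The triangulated block height of 9–14 mm is plausible for a 20 mm block on the bench. Descending to the block.

```bash
python3 -c "
from h import *
delta([484,-21.5,100],25.5)"
python3 -m creep '{"rows":[{"xyz":[-0.9,0.1,1],"rot":[0,0,0],"grip":80},{"xyz":[-0.83,0.07,1],"rot":[0,0,0],"grip":80},{"xyz":[0,0,1],"rot":[0,0,0],"grip":80},{"xyz":[0,0,1],"rot":[0,0,0],"grip":80},{"xyz":[0,0,1],"rot":[0,0,0],"grip":80},{"xyz":[0,0,1],"rot":[0,0,0],"grip":80},{"xyz":[0,0,0],"rot":[0,0,0],"grip":80}]}'
python3 - <<'E'
from blk import *
W=read_camera("wrist");c=get_calibration("wrist");save("w2",W)
u=proj("wrist",[[484,-21.5,20]],c)[0];print(u)
block(W,c,tuple(int(v) for v in u))
delta([484,-21.5,10],25.5)
E
```

```text
tcp [460.9  15.3 299.9] yaw 26.64 tilt [ 0.  0. -1.] F [ 0.   0.8 -0.8] w 79.9 gf 0.0 t 4.9
units [-1.7  0.2  8. ] ('rot', np.float64(0.228))
t: 5.6
tool_pos: [482.0, -21.7, 147.1]
orientation: [-1.648, -2.669, 0.004]
contact_force: [-0.6, 0.6, 0.4]
grip_width: 80.0
gripper_force: 0.0
[276.4 201.2]
n 1409 px [277.  191.6] centre [480.4 -13.1] sizes [50.3 27.9] long angle 113.67393326893882
tcp [483.1 -21.7 148.8] yaw 26.62 tilt [-0.  0. -1.] F [-0.3  0.6  0.5] w 80.0 gf 0.0 t 5.65
units [-0.   0.   5.6] ('rot', np.float64(0.224))
```

```bash
python3 -m creep '{"rows":[{"xyz":[0,0,1],"rot":[0,0,0.5],"grip":70},{"xyz":[0,0,1],"rot":[0,0,0],"grip":70},{"xyz":[0,0,1],"rot":[0,0,0],"grip":70},{"xyz":[0,0,1],"rot":[0,0,0],"grip":70},{"xyz":[0,0,1],"rot":[0,0,0],"grip":70},{"xyz":[0,0,0.5],"rot":[0,0,0],"grip":70},{"xyz":[0,0,0],"rot":[0,0,0],"grip":70}]}' 15
python3 - <<'E'
from h import *
save("w3",read_camera("wrist"));delta([484,-21.5,10],24)
E
```

```text
t: 6.35
tool_pos: [484.1, -22.1, 11.8]
orientation: [-1.708, -2.635, 0.001]
contact_force: [-0.6, -0.8, -0.1]
grip_width: 70.0
gripper_force: 0.0
tcp [484.6 -22.1  12.6] yaw 24.09 tilt [-0.  0. -1.] F [ 0.5 -0.2  0.3] w 69.9 gf 0.0 t 6.4
units [ 0.  -0.   0.1] ('rot', np.float64(0.018))
```

View pics/w3.png

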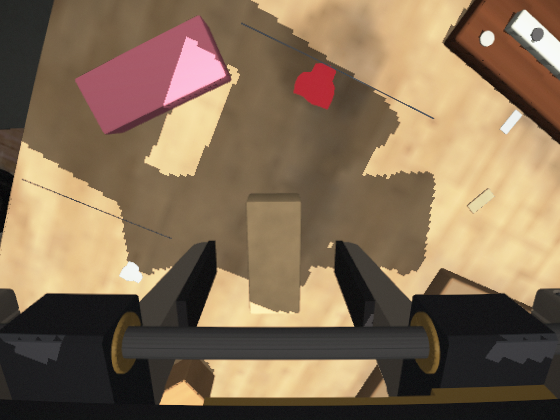

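w3 shows the pale block, in the gripper's shadow, standing between the fingers: sides at x 248–301, end at y 200, and parallel to the pads. Closing now.

```bash
python3 -m creep '{"rows":[{"xyz":[0,0,0.1],"rot":[0,0,0],"grip":45},{"xyz":[0,0,0],"rot":[0,0,0],"grip":20},{"xyz":[0,0,0],"rot":[0,0,0],"grip":20},{"xyz":[0,0,0],"rot":[0,0,0],"grip":20},{"xyz":[0,0,0],"rot":[0,0,0],"grip":20},{"xyz":[0,0,0],"rot":[0,0,0],"grip":20}]}' 20
python3 - <<'E'
from h import *
W=read_camera("wrist");c=get_calibration("wrist");save("w4",W)
delta([484,-21.5,10],24)
s=observe();M=R.from_rotvec(s["orientation"]).as_matrix()
col=cv2.cvtColor(W,cv2.COLOR_RGB2LAB)[:,274].astype(int)
print([(y,*col[y]) for y in range(186,212,2)])
for y in (194,202): print(y,M.T@(onz("wrist",(274.5,y),20,c)-s["tool_pos"]))
E
```

```text
t: 7.0
tool_pos: [484.3, -22.3, 9.8]
orientation: [1.709, 2.636, 0.0]
contact_force: [0.0, 0.2, 3.3]
grip_width: 29.8
gripper_force: 20.0
tcp [484.3 -22.3   9.8] yaw 24.07 tilt [ 0. -0. -1.] F [-0.7 -0.6  3.2] w 29.7 gf 20.0 t 7.05
units [ 0.  0. -0.] ('rot', np.float64(0.015))
[(186, np.int64(109), np.int64(132), np.int64(144)), (188, np.int64(107), np.int64(132), np.int64(144)), (190, np.int64(111), np.int64(132), np.int64(145)), (192, np.int64(111), np.int64(132), np.int64(145)), (194, np.int64(84), np.int64(130), np.int64(142)), (196, np.int64(92), np.int64(130), np.int64(143)), (198, np.int64(97), np.int64(131), np.int64(143)), (200, np.int64(104), np.int64(131), np.int64(145)), (202, np.int64(127), np.int64(132), np.int64(148)), (204, np.int64(146), np.int64(132), np.int64(151)), (206, np.int64(147), np.int64(132), np.int64(150)), (208, np.int64(148), np.int64(132), np.int64(151)), (210, np.int64(147), np.int64(132), np.int64(151))]
194 [ 40.5  -0.6 -10.2]
202 [ 36.2  -0.6 -10.2]
```

Gripped: 29.7 mm opening at 20 N, and the block's centre is about 1 mm from the grasp point. Lifting and turning to the jig's yaw.

```bash
python3 -m creep '{"rows":[{"xyz":[0,0,-0.5],"rot":[0,0,0],"grip":20},{"xyz":[0,0,-1],"rot":[0,0,-1],"grip":20},{"xyz":[0,0,-1],"rot":[0,0,-1],"grip":20},{"xyz":[0,0,-1],"rot":[0,0,-1],"grip":20},{"xyz":[0,0,-1],"rot":[0,0,-1],"grip":20},{"xyz":[0,0,-1],"rot":[0,0,-1],"grip":20},{"xyz":[0,0,-0.5],"rot":[0,0,-1],"grip":20},{"xyz":[0,0,0],"rot":[0,0,-1],"grip":20}]}'
python3 -m creep '{"rows":[{"xyz":[0,0,0],"rot":[0,0,-1],"grip":20},{"xyz":[0,0,0],"rot":[0,0,-1],"grip":20},{"xyz":[0,0,0],"rot":[0,0,-1],"grip":20},{"xyz":[0,0,0],"rot":[0,0,-1],"grip":20},{"xyz":[0,0,0],"rot":[0,0,-0.15],"grip":20},{"xyz":[0,0,0],"rot":[0,0,0],"grip":20},{"xyz":[0,0,0],"rot":[0,0,0],"grip":20}]}'
python3 -c "
from h import *
delta([573,158,160],79.9)"
```

```text
t: 7.85
tool_pos: [485.4, -22.3, 162.5]
orientation: [0.831, 3.026, 0.001]
contact_force: [0.6, 1.0, -1.3]
grip_width: 29.9
gripper_force: 20.0
t: 8.55
tool_pos: [484.1, -22.2, 159.8]
orientation: [0.282, 3.129, 0.0]
contact_force: [0.5, 0.1, -0.4]
grip_width: 29.6
gripper_force: 20.0
tcp [484.1 -22.2 159.8] yaw 79.72 tilt [ 0.  0. -1.] F [ 0.5  0.1 -0.4] w 29.6 gf 20.0 t 8.55
units [-2.2  7.7 -0. ] ('rot', np.float64(-0.037))
```

```bash
python3 -m creep '{"rows":[{"xyz":[-0.4,1,0],"rot":[0,0,0],"grip":20},{"xyz":[-0.4,1,0],"rot":[0,0,0],"grip":20},{"xyz":[-0.4,1,0],"rot":[0,0,0],"grip":20},{"xyz":[-0.4,1,0],"rot":[0,0,0],"grip":20},{"xyz":[-0.4,1,0],"rot":[0,0,0],"grip":20},{"xyz":[0,0,0],"rot":[0,0,0],"grip":20},{"xyz":[0,0,0],"rot":[0,0,0],"grip":20}]}'
cat > ov.py <<'E'
from h import *
import sys
n,x,y,yaw=sys.argv[1],*map(float,sys.argv[2:5])
W=read_camera("wrist");c=get_calibration("wrist");save(n,W)
for k in ["slot","fence_face","hold_down_hinge","hold_down_tip","green_band","jig"]:
    for l in landmark_of("wrist",k)[:2]: print(k,np.round(l["location"],1).tolist(),round(l["p"],2))
a=np.radians(yaw);P=np.array([(-75,45,14),(-75,-45,14),(-58,18,20),(42,18,20),(-58,-18,20),(42,-18,20),(-58,28,20),(-58,-28,20),(42,28,20),(42,-28,20),(60,123,14),(0,123,14)],float)
Q=np.c_[x+P[:,0]*np.cos(a)-P[:,1]*np.sin(a),y+P[:,0]*np.sin(a)+P[:,1]*np.cos(a),P[:,2]]
I=cv2.cvtColor(W,cv2.COLOR_RGB2BGR);I=cv2.resize(I,None,fx=2,fy=2,interpolation=cv2.INTER_CUBIC)
u=proj("wrist",Q,c)
for v in u: cv2.circle(I,tuple(int(round(2*t+.5)) for t in v),2,(0,255,0),-1)
o=u.mean(0)*2;x0=int(np.clip(o[0]-390,0,1120-780));y0=int(np.clip(o[1]-290,0,840-580))
cv2.imwrite(f"pics/{n}o.png",I[y0:y0+580,x0:x0+780]);print("crop",x0,y0);print(u.round(1).tolist())
E
python3 ov.py w5 597.2 153.3 -10.14;python3 -c "
from h import *
delta([573,158,160],79.9)"
```

```text
t: 9.25
tool_pos: [555.1, 92.2, 159.3]
orientation: [-0.278, -3.128, 0.001]
contact_force: [-0.5, 0.2, 0.4]
grip_width: 29.8
gripper_force: 20.0
slot [586.5, 153.1, 16.2] 0.77
fence_face [645.9, 139.0, 25.4] 0.67
hold_down_hinge [640.2, 237.9, 45.0] 0.78
hold_down_tip [641.9, 238.2, 142.4] 0.83
green_band [660.9, 85.4, 41.9] 0.78
jig [601.0, 154.4, -0.4] 0.88
crop 328 134
[[388.2, 154.1], [298.3, 153.8], [361.8, 171.9], [354.7, 263.6], [325.6, 171.8], [321.5, 263.7], [371.7, 171.9], [315.5, 171.8], [363.9, 263.6], [312.2, 263.7], [444.6, 275.2], [453.2, 224.9]]
tcp [555.2  91.4 159.7] yaw 79.78 tilt [ 0. -0. -1.] F [-0.  -0.3  0.1] w 29.7 gf 20.0 t 9.6
units [-0.2  2.7 -0. ] ('rot', np.float64(-0.025))
```

View pics/w5o.png

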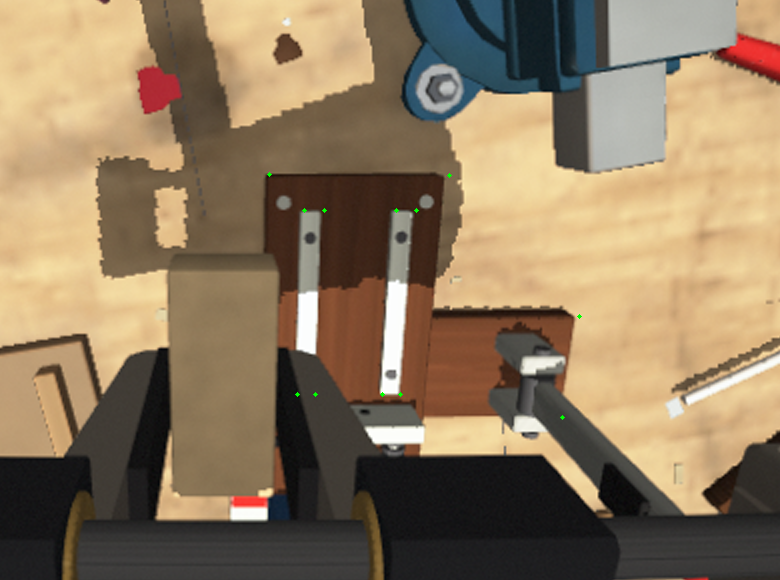

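w5 shows both guides, crop (303–412, 211) near and (382–400, 393) far. The dots sit 1–3 px to the right of them, so the jig is corrected to (597.0, 152.4) at -9.5°. I place the block at jig x -30, which keeps the gripper body clear of the upright bar.

```bash
cat >> h.py <<'E'
JO=np.array([597.0,152.35]);JY=np.radians(-9.5)
def jw(x,y,z): return [JO[0]+x*np.cos(JY)-y*np.sin(JY),JO[1]+x*np.sin(JY)+y*np.cos(JY),z]
def wj(p): d=np.array(p[:2])-JO;return np.array([d[0]*np.cos(JY)+d[1]*np.sin(JY),-d[0]*np.sin(JY)+d[1]*np.cos(JY),p[2]])
E
python3 -c "
from h import *
delta(jw(-28.8,0,60),80.5)"
```

```text
tcp [555.2  91.4 159.7] yaw 79.78 tilt [ 0. -0. -1.] F [-0.  -0.3  0.1] w 29.7 gf 20.0 t 9.6
units [-0.1  2.7  4. ] ('rot', np.float64(-0.145))
```

```bash
python3 -m creep '{"rows":[{"xyz":[-0.05,0.9,0],"rot":[0,0,-0.14],"grip":20},{"xyz":[0,0.9,0.2],"rot":[0,0,0],"grip":20},{"xyz":[0,0.85,0.8],"rot":[0,0,0],"grip":20},{"xyz":[0,0,1],"rot":[0,0,0],"grip":20},{"xyz":[0,0,1],"rot":[0,0,0],"grip":20},{"xyz":[0,0,0.8],"rot":[0,0,0],"grip":20},{"xyz":[0,0,0],"rot":[0,0,0],"grip":20},{"xyz":[0,0,0],"rot":[0,0,0],"grip":20}]}'
python3 - <<'E'
from h import *
print("jig",wj(observe()["tool_pos"]));np.set_printoptions(precision=3,suppress=True);delta(jw(-28.8,0,24.3),80.5)
W=read_camera("wrist");save("w6",W)
I=cv2.resize(cv2.cvtColor(W,cv2.COLOR_RGB2BGR)[120:330,140:420],None,fx=2.7,fy=2.7,interpolation=cv2.INTER_CUBIC);cv2.imwrite("pics/w6c.png",I)
E
```

```text
t: 10.4
tool_pos: [567.8, 156.8, 64.8]
orientation: [-0.26, -3.13, 0.0]
contact_force: [0.5, -0.5, 0.1]
grip_width: 29.6
gripper_force: 20.0
jig [-29.5  -0.4  64.8]
tcp [567.8 156.8  64.8] yaw 80.51 tilt [-0. -0. -1.] F [ 0.5 -0.5  0.1] w 29.6 gf 20.0 t 10.4
units [-0.029  0.017  1.621] ('rot', np.float64(0.001))
```

View pics/w6c.png

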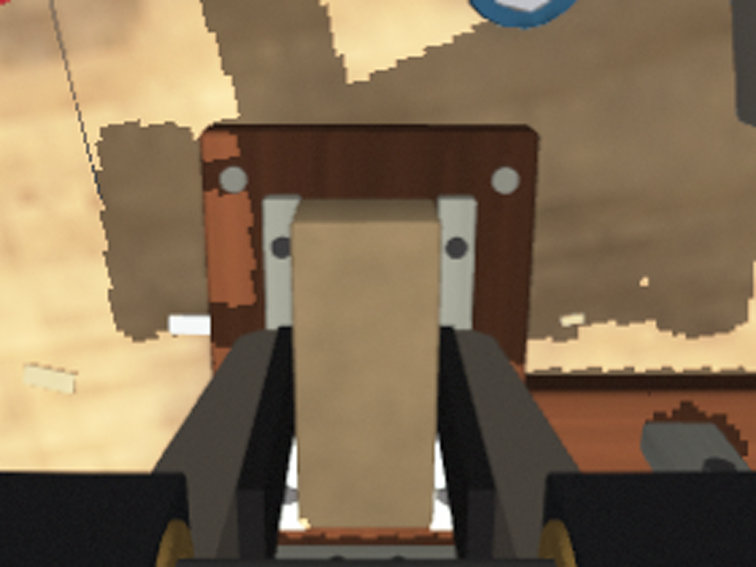

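w6 shows the block centred at crop x 366 between the guides, whose outer edges are at 263 and 476 (middle 369.5). I shift about 0.9 mm towards +y and lower.

```bash
python3 -m creep '{"rows":[{"xyz":[-0.03,0.035,0.5],"rot":[0,0,0],"grip":20},{"xyz":[0,0,0.5],"rot":[0,0,0],"grip":20},{"xyz":[0,0,0.35],"rot":[0,0,0],"grip":20},{"xyz":[0,0,0.2],"rot":[0,0,0],"grip":20},{"xyz":[0,0,0.05],"rot":[0,0,0],"grip":20},{"xyz":[0,0,0],"rot":[0,0,0],"grip":20},{"xyz":[0,0,0],"rot":[0,0,0],"grip":20}]}'
python3 - <<'E'
from h import *
print("jig",wj(observe()["tool_pos"]));np.set_printoptions(precision=3,suppress=True);delta(jw(-28.8,0.5,24.3),80.5)
E
```

```text
t: 11.15
tool_pos: [569.0, 157.9, 24.8]
orientation: [0.259, 3.13, 0.0]
contact_force: [1.0, 0.0, -0.9]
grip_width: 29.9
gripper_force: 20.0
jig [-28.5   0.8  24.8]
tcp [569.  157.9  24.8] yaw 80.53 tilt [ 0.001  0.    -1.   ] F [ 1.   0.  -0.9] w 29.9 gf 20.0 t 11.15
units [ 0.012 -0.013  0.02 ] ('rot', np.float64(0.006))
```

```bash
python3 -m creep '{"rows":[{"xyz":[0,0,0.04],"rot":[0,0,0],"grip":20},{"xyz":[0,0,0],"rot":[0,0,0],"grip":20},{"xyz":[0,0,0],"rot":[0,0,0],"grip":46},{"xyz":[0,0,0],"rot":[0,0,0],"grip":46},{"xyz":[0,0,0],"rot":[0,0,0],"grip":46},{"xyz":[0,0,0],"rot":[0,0,0],"grip":46}]}'
python3 -m creep '{"rows":[{"xyz":[0,0,-0.5],"rot":[0,0,0],"grip":46},{"xyz":[0,0,-1],"rot":[0,0,0],"grip":46},{"xyz":[0,0,-1],"rot":[0,0,0],"grip":46},{"xyz":[0,0,-1],"rot":[0,0,0],"grip":46},{"xyz":[0,0,-1],"rot":[0,0,0],"grip":46},{"xyz":[0,0,-1],"rot":[0,0,0],"grip":46},{"xyz":[0,0,0],"rot":[0,0,0],"grip":46},{"xyz":[0,0,0],"rot":[0,0,0],"grip":46}]}'
python3 - <<'E'
from h import *
print("jig",wj(observe()["tool_pos"]));delta(jw(30,170,200),80.5)
W=read_camera("wrist");save("w7",W)
for n in("lime_block","hold_down_tip"):
  for l in landmark_of("wrist",n)[:2]: print(n,wj(l["location"]),l["p"])
I=cv2.resize(cv2.cvtColor(W,cv2.COLOR_RGB2BGR)[90:380,140:540],None,fx=1.95,fy=1.95,interpolation=cv2.INTER_CUBIC);cv2.imwrite("pics/w7c.png",I)
E
```

```text
t: 11.75
tool_pos: [568.7, 157.8, 23.6]
orientation: [-0.259, -3.131, 0.0]
contact_force: [0.3, 1.1, 0.5]
grip_width: 46.2
gripper_force: 0.0
t: 12.55
tool_pos: [568.9, 157.8, 161.8]
orientation: [0.259, 3.129, 0.001]
contact_force: [0.0, -1.1, -0.6]
grip_width: 46.4
gripper_force: 0.0
jig [-28.6   0.8 161.8]
tcp [568.9 157.8 161.8] yaw 80.53 tilt [ 0.  0. -1.] F [ 0.  -1.1 -0.6] w 46.4 gf 0.0 t 12.55
units [-2.3  6.8 -1.5] ('rot', np.float64(0.006))
lime_block [-189.7 -142.4    2.1] 0.9
lime_block [-33.    2.7  18.9] 0.63
```

View pics/w7c.png

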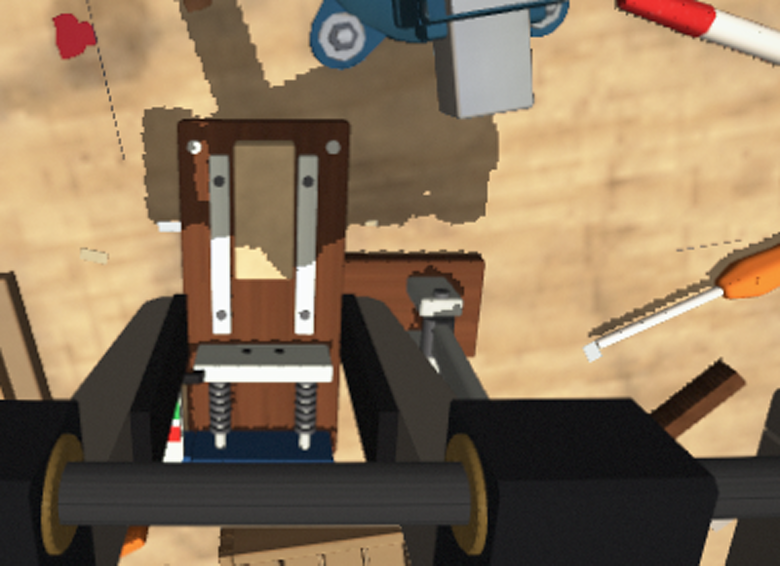

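w7 shows the block lying centred and parallel in the slot, crop (235–295, 140–278). The bar is still upright from the hinge at (435,305), so step 1 should hold. Now I go to the bar's outer side with the fingers shut.

```bash
python3 -m creep '{"rows":[{"xyz":[0,0,-0.8],"rot":[0,0,0],"grip":0},{"xyz":[0,0.3,-0.8],"rot":[0,0,0],"grip":0},{"xyz":[0,1,0],"rot":[0,0,0],"grip":0},{"xyz":[0,1,0],"rot":[0,0,0],"grip":0},{"xyz":[0,1,0],"rot":[0,0,0],"grip":0},{"xyz":[-0.8,1,0],"rot":[0,0,0],"grip":0},{"xyz":[-0.8,1,0],"rot":[0,0,0],"grip":0},{"xyz":[-0.74,0.3,0],"rot":[0,0,0],"grip":0}]}' 20 >/dev/null
python3 -m creep '{"rows":[{"xyz":[0,0,0],"rot":[0,0,0],"grip":0},{"xyz":[0,0,0],"rot":[0,0,0],"grip":0},{"xyz":[0,0,0],"rot":[0,0,0],"grip":0}]}' 
python3 - <<'E'
from h import *
print("jig",wj(observe()["tool_pos"]));delta(jw(30,140,119),80.5)
read_camera("wrist");read_camera("side");read_camera("top")
for cam in ("wrist","side","top"):
  for n in("lime_block","hold_down_tip"):
    for l in landmark_of(cam,n)[:2]: print(cam,n,wj(l["location"]),l["p"])
E
```

```text
t: 13.8
tool_pos: [648.3, 285.5, 200.3]
orientation: [-0.26, -3.129, 0.001]
contact_force: [-0.0, -0.6, -0.2]
grip_width: 0.3
gripper_force: 0.0
jig [ 28.6 139.8 200.3]
tcp [648.3 285.5 200.3] yaw 80.51 tilt [-0. -0. -1.] F [-0.  -0.6 -0.2] w 0.3 gf 0.0 t 13.8
units [-0.1  0.   3.3] ('rot', np.float64(0.002))
wrist lime_block [-34.5  -3.4  16.7] 0.92
wrist hold_down_tip [ 32.1  89.8 140.9] 0.83
side lime_block [-31.1   3.9  16.1] 0.77
side lime_block [-183.4 -142.2   -0.9] 0.6
side hold_down_tip [ 29.   92.1 143.3] 0.64
top lime_block [-25.9   0.2   9.2] 0.89
top lime_block [-190.2 -146.7   -3.1] 0.82
top hold_down_tip [ 31.3  90.1 145.2] 0.61
```

```bash
python3 -m creep '{"rows":[{"xyz":[-0.05,0,0.8],"rot":[0,0,0],"grip":0},{"xyz":[0,0,0.9],"rot":[0,0,0],"grip":0},{"xyz":[0,0,0.9],"rot":[0,0,0],"grip":0},{"xyz":[0,0,0.65],"rot":[0,0,0],"grip":0},{"xyz":[0,-0.4,0],"rot":[0,0,0],"grip":0},{"xyz":[0,-0.4,0],"rot":[0,0,0],"grip":0},{"xyz":[0,-0.4,0],"rot":[0,0,0],"grip":0},{"xyz":[0,-0.3,0.05],"rot":[0,0,0],"grip":0}]}'
python3 -m creep '{"rows":[{"xyz":[0,-0.3,0.05],"rot":[0,0,0],"grip":0},{"xyz":[0,-0.3,0.05],"rot":[0,0,0],"grip":0},{"xyz":[0,-0.3,0.1],"rot":[0,0,0],"grip":0},{"xyz":[0,-0.25,0.15],"rot":[0,0,0],"grip":0},{"xyz":[0,-0.25,0.15],"rot":[0,0,0],"grip":0},{"xyz":[0,-0.25,0.16],"rot":[0,0,0],"grip":0},{"xyz":[0,-0.25,0.16],"rot":[0,0,0],"grip":0}]}'
python3 - <<'E'
from h import *
print("jig",wj(observe()["tool_pos"]));delta(jw(30,56.5,98.5),80.5)
read_camera("side")
for l in landmark_of("side","hold_down_tip")[:2]: print(wj(l["location"]),l["p"])
E
```

```text
t: 15.05
tool_pos: [645.2, 248.2, 120.2]
orientation: [0.26, 3.129, 0.002]
contact_force: [0.2, 1.6, 0.8]
grip_width: 0.2
gripper_force: 0.6
t: 15.75
tool_pos: [636.5, 201.8, 97.5]
orientation: [-0.259, -3.131, -0.0]
contact_force: [0.9, 1.7, -0.9]
grip_width: 0.6
gripper_force: 0.7
jig [30.8 55.3 97.5]
tcp [636.5 201.8  97.5] yaw 80.53 tilt [-0.  0. -1.] F [ 0.9  1.7 -0.9] w 0.6 gf 0.7 t 15.75
units [ 0.  0. -0.] ('rot', np.float64(0.006))
[ 31.6  27.5 121.8] 0.66
```

```bash
python3 -m creep '{"rows":[{"xyz":[0,-0.2,0.24],"rot":[0,0,0],"grip":0},{"xyz":[0,-0.18,0.24],"rot":[0,0,0],"grip":0},{"xyz":[0,-0.16,0.24],"rot":[0,0,0],"grip":0},{"xyz":[0,-0.12,0.25],"rot":[0,0,0],"grip":0},{"xyz":[0,-0.1,0.25],"rot":[0,0,0],"grip":0},{"xyz":[0,-0.07,0.25],"rot":[0,0,0],"grip":0},{"xyz":[0,-0.04,0.25],"rot":[0,0,0],"grip":0},{"xyz":[0,-0.02,0.14],"rot":[0,0,0],"grip":0}]}'
python3 -m creep '{"rows":[{"xyz":[0,0,0.1],"rot":[0,0,0],"grip":0},{"xyz":[0,0,0.05],"rot":[0,0,0],"grip":0},{"xyz":[0,0,0],"rot":[0,0,0],"grip":0}]}'
python3 - <<'E'
from h import *
print("jig",wj(observe()["tool_pos"]));delta(jw(30,33,45),80.5)
read_camera("side")
for l in landmark_of("side","hold_down_tip")[:2]: print(wj(l["location"]),l["p"])
E
```

```text
t: 16.65
tool_pos: [632.7, 180.1, 50.7]
orientation: [-0.259, -3.13, 0.0]
contact_force: [-0.1, -1.7, 1.2]
grip_width: 0.2
gripper_force: 0.7
t: 16.95
tool_pos: [632.8, 180.2, 48.3]
orientation: [-0.259, -3.13, 0.001]
contact_force: [-2.1, -2.2, 6.9]
grip_width: 0.2
gripper_force: 3.3
jig [30.7 33.3 48.3]
tcp [632.8 180.2  48.3] yaw 80.53 tilt [-0. -0. -1.] F [-2.1 -2.2  6.9] w 0.2 gf 3.3 t 16.95
units [ 0.  -0.   0.1] ('rot', np.float64(0.007))
[29.4 -7.8 47.2] 0.41
```

```bash
python3 -m creep '{"rows":[{"xyz":[0,0,0.03],"rot":[0,0,0],"grip":0},{"xyz":[0,0,0.02],"rot":[0,0,0],"grip":0},{"xyz":[0,0,0],"rot":[0,0,0],"grip":0}]}'
python3 - <<'E'
from h import *
print("jig",wj(observe()["tool_pos"]));S=read_camera("side")
T=read_camera("top")
for cam in("side","top"):
  for l in landmark_of(cam,"hold_down_tip")[:2]: print(cam,wj(l["location"]),l["p"])
c=cv2.resize(cv2.cvtColor(S,cv2.COLOR_RGB2BGR)[130:250,210:370],None,fx=4.9,fy=4.9,interpolation=cv2.INTER_CUBIC);cv2.imwrite("pics/s2.png",c)
E
```

```text
t: 17.35
tool_pos: [632.9, 180.2, 48.3]
orientation: [-0.259, -3.131, 0.0]
contact_force: [-6.1, -3.1, 16.2]
grip_width: 0.3
gripper_force: 8.2
jig [30.8 33.4 48.3]
side [ 30.7 -10.   48. ] 0.54
```

View pics/s2.png

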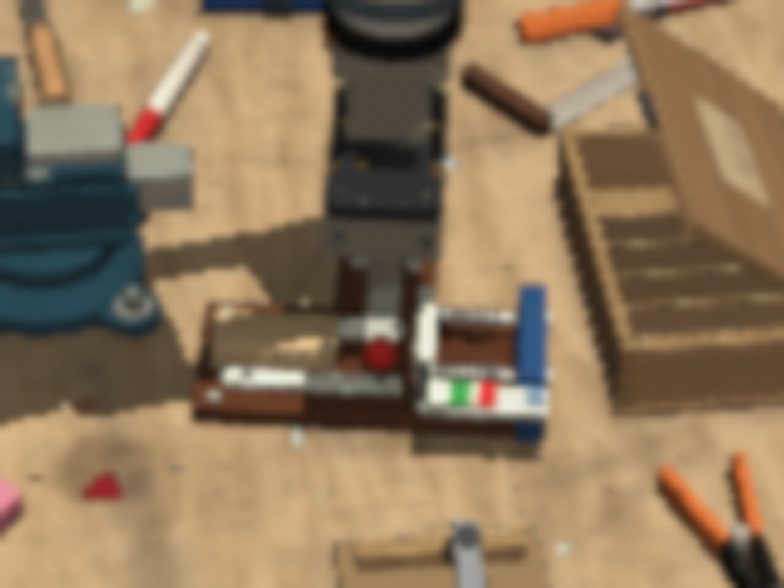

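s2 shows the bar down level across the slot: red ball at (380,352), bar under the fingertips, block at (275,338). Force rises with no further motion, so it is on its stop. Before going behind the block I check the vise jaw's height and place, since the gripper body is wide.

```bash
python3 -m creep '{"rows":[{"xyz":[0,0,-0.3],"rot":[0,0,0],"grip":0},{"xyz":[0,0,-0.8],"rot":[0,0,0],"grip":0},{"xyz":[0,0,-1],"rot":[0,0,0],"grip":0},{"xyz":[0,0,-1],"rot":[0,0,0],"grip":0},{"xyz":[0,0,-1],"rot":[0,0,0],"grip":0},{"xyz":[0.5,-0.3,-0.5],"rot":[0,0,0],"grip":0},{"xyz":[1,-0.5,0],"rot":[0,0,0],"grip":0},{"xyz":[1,-0.5,0],"rot":[0,0,0],"grip":0}]}'
python3 - <<'E'
from h import *
import os
p=tri(ray("top",(213,235)),ray("side",(248.8,166.3)));print("jaw corner",p,"jig",wj(p),proj("top",[p]),proj("side",[p]))
delta(jw(-60,0,160),80.5);print(wj(observe()["tool_pos"]))
W=read_camera("wrist");save("w8",W)
for l in landmark_of("wrist","lime_block")[:2]: print(wj(l["location"]),l["p"])
c=get_calibration("wrist")
print(proj("wrist",[p],c))
I=cv2.resize(cv2.cvtColor(W,cv2.COLOR_RGB2BGR)[0:400],None,fx=1.4,fy=1.4,interpolation=cv2.INTER_CUBIC);cv2.imwrite("pics/w8c.png",I)
E
```

```text
t: 18.35
tool_pos: [565.7, 158.6, 162.2]
orientation: [0.259, 3.13, 0.001]
contact_force: [-0.9, -0.2, 0.1]
grip_width: 0.4
gripper_force: 0.0
jaw corner [527.7 239.4  79. ] jig [-82.7  74.4  79. ] [[213.  234.6]] [[248.4 166.3]]
tcp [565.7 158.6 162.2] yaw 80.54 tilt [ 0.  0. -1.] F [-0.9 -0.2  0.1] w 0.4 gf 0.0 t 18.35
units [ 1.1 -0.   0.1] ('rot', np.float64(0.007))
[-31.9   1.  162.2]
[-191.2 -141.8    0.1] 0.91
[-31.6  -2.9  19.6] 0.89
[[368.1 157.8]]
```

View pics/w8c.png

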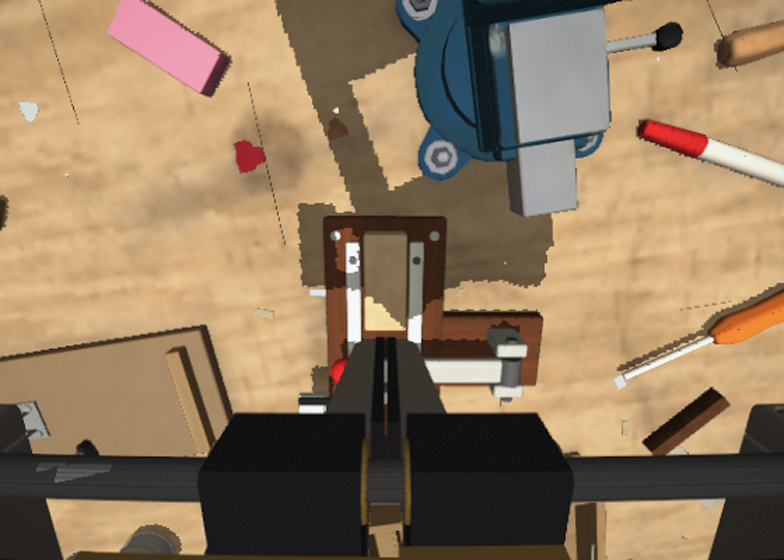

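w8 shows the bar lying across the slot, with the red ball at (340,372) and the hinge at (508,365). The block is at (385,280). The jaw extension at (545,180) is only about 79 mm high. I check the higher jaw block behind it.

```bash
python3 - <<'E'
from h import *
c=get_calibration("wrist")
for t,s,w in [((213.3,251),(235.3,160.5),(372,113))]:
    a=tri(ray("top",t),ray("side",s));b=tri(ray("top",t),ray("side",s),ray("wrist",w,c));print(a,wj(a),b,proj("wrist",[a],c))
# block near end in w8: crop (363..407, 232)
for z in(34,):
    for px in((363/1.4,233/1.4),(407/1.4,233/1.4),(365/1.4,331/1.4),(407/1.4,331/1.4)): print(wj(onz("wrist",px,z,c)))
delta(jw(-82,0.5,160),80.5)
E
```

```text
[489.8 235.7 105.6] [-119.5   64.5  105.6] [490.8 236.6 105.2] [[368.9 109.1]]
[-68.8 -15.2  34. ]
[-68.9  14.6  34. ]
[  2.1 -14.7  34. ]
[ 2.1 15.6 34. ]
tcp [563.  157.8 161.6] yaw 80.53 tilt [-0. -0. -1.] F [-0.8  0.1  0.5] w 0.7 gf 0.0 t 18.45
units [1.9 0.  0.1] ('rot', np.float64(0.006))
```

The jaw block's top is at z 105 with its front at jig x -119. The gripper body at TCP x -85 stays above 110 mm, so the way is clear. The block spans jig x -69 to 2 and y -15 to 15. I go behind it and down.

```bash
python3 -m creep '{"rows":[{"xyz":[0.7,0,0],"rot":[0,0,0],"grip":0},{"xyz":[0.7,0,0.5],"rot":[0,0,0],"grip":0},{"xyz":[0.6,0,0.9],"rot":[0,0,0],"grip":0},{"xyz":[0,0,1],"rot":[0,0,0],"grip":0},{"xyz":[0,0,1],"rot":[0,0,0],"grip":0},{"xyz":[0,0,0.8],"rot":[0,0,0],"grip":0},{"xyz":[0,0,0],"rot":[0,0,0],"grip":0},{"xyz":[0,0,0],"rot":[0,0,0],"grip":0}]}'
python3 -c "
from h import *
print(wj(observe()['tool_pos']));np.set_printoptions(precision=3,suppress=True);delta(jw(-85,0,23.5),80.5)"
```

```text
t: 19.25
tool_pos: [517.3, 167.0, 56.8]
orientation: [-0.259, -3.131, -0.0]
contact_force: [0.6, -0.0, -0.6]
grip_width: 0.6
gripper_force: 0.0
[-81.1   1.3  56.8]
tcp [517.3 167.   56.8] yaw 80.53 tilt [-0.  0. -1.] F [ 0.6 -0.  -0.6] w 0.6 gf 0.0 t 19.25
units [ 0.157 -0.051  1.331] ('rot', np.float64(0.006))
```

```bash
python3 -m creep '{"rows":[{"xyz":[0.16,-0.04,0],"rot":[0,0,0],"grip":0},{"xyz":[0,0,0.5],"rot":[0,0,0],"grip":0},{"xyz":[0,0,0.5],"rot":[0,0,0],"grip":0},{"xyz":[0,0,0.33],"rot":[0,0,0],"grip":0},{"xyz":[0,0,0],"rot":[0,0,0],"grip":0},{"xyz":[0,0,0],"rot":[0,0,0],"grip":0}]}'
python3 -c "
from h import *
print(wj(observe()['tool_pos']));np.set_printoptions(precision=3,suppress=True);delta(jw(-35,0,23.5),80.5)"
```

```text
t: 19.85
tool_pos: [512.4, 166.3, 22.9]
orientation: [-0.259, -3.13, 0.001]
contact_force: [0.9, -0.1, 0.5]
grip_width: 0.4
gripper_force: 0.0
[-85.7  -0.2  22.9]
tcp [512.4 166.3  22.9] yaw 80.52 tilt [-0.001 -0.    -1.   ] F [ 0.9 -0.1  0.5] w 0.4 gf 0.0 t 19.85
units [-2.029  0.007 -0.025] ('rot', np.float64(0.005))
```

```bash
python3 -m creep '{"rows":[{"xyz":[-0.2,0,0],"rot":[0,0,0],"grip":0},{"xyz":[-0.2,0,0],"rot":[0,0,0],"grip":0},{"xyz":[-0.2,0,0],"rot":[0,0,0],"grip":0},{"xyz":[-0.2,0,0],"rot":[0,0,0],"grip":0},{"xyz":[-0.2,0,0],"rot":[0,0,0],"grip":0},{"xyz":[-0.2,0,0],"rot":[0,0,0],"grip":0},{"xyz":[-0.2,0,0],"rot":[0,0,0],"grip":0},{"xyz":[-0.2,0,0],"rot":[0,0,0],"grip":0}]}'
python3 -m creep '{"rows":[{"xyz":[-0.15,0,0],"rot":[0,0,0],"grip":0},{"xyz":[-0.15,0,0],"rot":[0,0,0],"grip":0},{"xyz":[0,0,0],"rot":[0,0,0],"grip":0},{"xyz":[0,0,0],"rot":[0,0,0],"grip":0}]}'
python3 - <<'E'
from h import *
print(wj(observe()['tool_pos']));delta(jw(-30,0,23.5),80.5)
W=read_camera("wrist");save("w9",W);c=get_calibration("wrist");read_camera("side");read_camera("top")
for cam in("wrist","side","top"):
  for n in("lime_block","hold_down_tip","fence_face"):
    for l in landmark_of(cam,n)[:2]: print(cam,n,wj(l["location"]),round(l["p"],2))
I=cv2.resize(cv2.cvtColor(W,cv2.COLOR_RGB2BGR)[100:340,130:430],None,fx=2.5,fy=2.5,interpolation=cv2.INTER_CUBIC);cv2.imwrite("pics/w9c.png",I)
E
```

```text
t: 20.65
tool_pos: [552.5, 159.7, 23.3]
orientation: [-0.259, -3.131, 0.0]
contact_force: [-0.1, -0.3, -0.7]
grip_width: 0.4
gripper_force: 0.1
t: 21.05
tool_pos: [559.4, 158.5, 23.3]
orientation: [-0.259, -3.131, 0.0]
contact_force: [1.3, -0.3, -0.2]
grip_width: 0.9
gripper_force: 0.0
[-38.1  -0.1  23.3]
tcp [559.4 158.5  23.3] yaw 80.53 tilt [-0. -0. -1.] F [ 1.3 -0.3 -0.2] w 0.9 gf 0.0 t 21.05
units [-0.3  0.  -0. ] ('rot', np.float64(0.005))
wrist hold_down_tip [29.5 -8.1 46.8] 0.59
side lime_block [-181.4 -139.9   -0.2] 0.66
side lime_block [10.8  3.8 15.1] 0.46
side hold_down_tip [32.6 -8.7 45. ] 0.75
side fence_face [52.3 -1.3 24.7] 0.44
side fence_face [ -83.5 -317.9   -0.4] 0.21
top lime_block [-191.2 -144.2   -1.8] 0.62
top fence_face [50.3 -1.8 24.4] 0.63
```

```bash
for i in 1 2 3; do :; done
python3 -m creep '{"rows":[{"xyz":[-0.1,0,0],"rot":[0,0,0],"grip":0},{"xyz":[-0.1,0,0],"rot":[0,0,0],"grip":0},{"xyz":[-0.1,0,0],"rot":[0,0,0],"grip":0},{"xyz":[0,0,0],"rot":[0,0,0],"grip":0}]}'
python3 -m creep '{"rows":[{"xyz":[-0.1,0,0],"rot":[0,0,0],"grip":0},{"xyz":[-0.1,0,0],"rot":[0,0,0],"grip":0},{"xyz":[0,0,0],"rot":[0,0,0],"grip":0}]}'
python3 -m creep '{"rows":[{"xyz":[-0.1,0,0],"rot":[0,0,0],"grip":0},{"xyz":[-0.1,0,0],"rot":[0,0,0],"grip":0},{"xyz":[0,0,0],"rot":[0,0,0],"grip":0}]}'
python3 -c "
from h import *
print(wj(observe()['tool_pos']));delta(jw(-30,0,23.5),80.5)"
```

```text
t: 22.05
tool_pos: [567.4, 157.3, 23.4]
orientation: [0.26, 3.13, 0.0]
contact_force: [-0.5, 0.3, 0.3]
grip_width: 0.4
gripper_force: 0.0
t: 22.35
tool_pos: [571.7, 156.5, 23.2]
orientation: [-0.26, -3.13, 0.0]
contact_force: [-1.0, -0.1, 0.1]
grip_width: 0.2
gripper_force: 0.7
t: 22.65
tool_pos: [576.0, 155.6, 23.2]
orientation: [-0.259, -3.129, 0.0]
contact_force: [-5.0, 0.2, 2.8]
grip_width: 0.4
gripper_force: 2.4
[-21.2  -0.2  23.2]
tcp [576.  155.6  23.2] yaw 80.52 tilt [-0. -0. -1.] F [-5.   0.2  2.8] w 0.4 gf 2.4 t 22.65
units [ 0.4  0.  -0. ] ('rot', np.float64(0.004))
```

```bash

python3 -m creep '{"rows":[{"xyz":[-0.1,0,0],"rot":[0,0,0],"grip":0},{"xyz":[-0.1,0,0],"rot":[0,0,0],"grip":0},{"xyz":[-0.1,0,0],"rot":[0,0,0],"grip":0},{"xyz":[0,0,0],"rot":[0,0,0],"grip":0},{"xyz":[0,0,0],"rot":[0,0,0],"grip":0}]}'
python3 - <<'E'
from h import *
for _ in range(4):
    W=read_camera("wrist");s=observe();print(wj(s["tool_pos"]),s["contact_force"],s["gripper_force"])
T=read_camera("top")
for cam in("wrist","top"):
  for n in("lime_block","hold_down_tip","fence_face"):
    for l in landmark_of(cam,n)[:1]: print(cam,n,wj(l["location"]),round(l["p"],2))
save("w10",W)
I=cv2.resize(cv2.cvtColor(W,cv2.COLOR_RGB2BGR)[130:400,130:480],None,fx=2.2,fy=2.2,interpolation=cv2.INTER_CUBIC);cv2.imwrite("pics/w10c.png",I)
E
```

```text
t: 23.15
tool_pos: [581.6, 154.5, 23.1]
orientation: [-0.259, -3.126, 0.001]
contact_force: [-11.4, 2.8, 8.1]
grip_width: 0.7
gripper_force: 5.4
[-15.5  -0.4  23.1] [-11.    2.7   8.1] 5.429253056645393
[-15.6  -0.5  23.1] [-9.6  3.2  7.4] 5.417910218238831
[-15.6  -0.5  23.1] [-10.8   2.6   7.8] 5.412811562418938
[-15.5  -0.5  23.1] [-10.6   2.8   7.9] 5.410514920949936
wrist lime_block [30.7 92.8 45.8] 0.45
wrist hold_down_tip [29.7 -5.2 45.6] 0.66
wrist fence_face [65.6 -3.6 26.7] 0.74
top lime_block [-191.1 -143.4   -1.5] 0.45
top fence_face [ 227.4 -120.     1.4] 0.74
```

View pics/w10c.png

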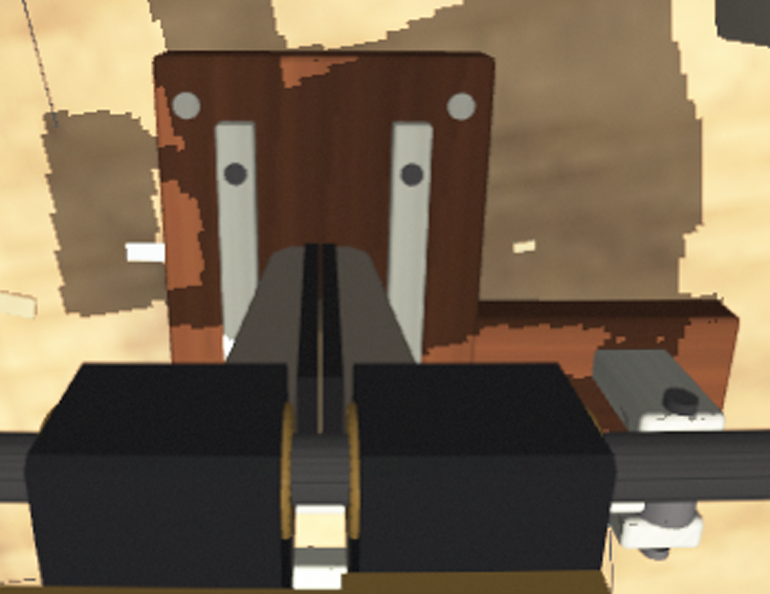

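w10 shows only the fingers behind the bar; the block and pointer are hidden in this view. I have now viewed more than the ten pictures allowed, so from here I go by numbers only. I ease the downward load, push a little further, and read the pointer from the pixels along the scale.

```bash

python3 -m creep '{"rows":[{"xyz":[-0.05,0,-0.02],"rot":[0,0,0],"grip":0},{"xyz":[-0.05,0,-0.02],"rot":[0,0,0],"grip":0},{"xyz":[-0.05,0,0],"rot":[0,0,0],"grip":0},{"xyz":[0,0,0],"rot":[0,0,0],"grip":0},{"xyz":[0,0,0],"rot":[0,0,0],"grip":0}]}'
cat > chk.py <<'E'
from h import *
im={}
for cam in("side","top"): im[cam]=read_camera(cam)
s=observe();print(wj(s["tool_pos"]),"Fjig",wj(np.r_[s["contact_force"][:2]+JO,s["contact_force"][2]]),s["gripper_force"],s["t"])
for cam in im:
  for n in("lime_block","hold_down_tip","fence_face"):
    for l in landmark_of(cam,n)[:3]:
        w=wj(l["location"])
        if np.all(np.abs(w)<130): print(cam,n,w,round(l["p"],2))
for cam in im:
  print(cam)
  for yy in(-60,-54,-48):
    r=""
    for x in range(45,103,3):
        u=proj(cam,[jw(x,yy,44)])[0].astype(np.float32)
        p=cv2.getRectSubPix(im[cam],(1,1),(float(u[0]),float(u[1])))[0,0].astype(int)
        k="K" if p.max()<80 else "R" if p[0]>1.6*p[1] else "G" if p[1]>1.4*p[0] else "W" if p.min()>130 else "."
        r+=f"{x}{k} "
    print(yy,r)
E
python3 chk.py
```

```text
t: 24.2
tool_pos: [584.8, 153.8, 23.3]
orientation: [-0.259, -3.125, 0.002]
contact_force: [-8.9, 2.2, -0.1]
grip_width: 0.4
gripper_force: 4.7
[-12.3  -0.6  23.3] Fjig [-10.4   0.9   0.6] 4.724066108465195 24.3
side lime_block [31.4  0.9 15.1] 0.69
side lime_block [67.1 -1.8 26.1] 0.53
side hold_down_tip [ 31.1 -10.2  48.5] 0.53
side fence_face [67.5 -3.3 25.4] 0.44
side
-60 45. 48. 51. 54. 57W 60W 63W 66W 69W 72. 75G 78G 81. 84W 87W 90R 93R 96. 99W 102W 
-54 45. 48. 51. 54. 57W 60W 63W 66W 69W 72. 75G 78G 81G 84W 87W 90R 93R 96R 99W 102W 
-48 45. 48. 51. 54. 57W 60W 63W 66W 69W 72. 75G 78G 81G 84W 87W 90R 93R 96R 99. 102. 
top
-60 45. 48. 51. 54. 57W 60W 63W 66W 69W 72. 75K 78G 81G 84W 87W 90R 93R 96. 99W 102W 
-54 45. 48K 51K 54. 57W 60W 63W 66W 69W 72. 75K 78G 81G 84W 87W 90R 93R 96R 99W 102W 
-48 45W 48W 51W 54. 57. 60K 63. 66W 69W 72K 75K 78G 81G 84W 87W 90R 93R 96R 99W 102W
```

The pointer is in the green at about 17 mm of travel. The 10.4 N push agrees with that (10.4/600 = 17 mm), and the vertical load is gone. I push 2.5 mm more and hold.

```bash

python3 -m creep '{"rows":[{"xyz":[-0.05,0,-0.01],"rot":[0,0,0],"grip":0},{"xyz":[-0.05,0,0],"rot":[0,0,0],"grip":0},{"xyz":[0,0,0],"rot":[0,0,0],"grip":0},{"xyz":[0,0,0],"rot":[0,0,0],"grip":0},{"xyz":[0,0,0],"rot":[0,0,0],"grip":0},{"xyz":[0,0,0],"rot":[0,0,0],"grip":0},{"xyz":[0,0,0],"rot":[0,0,0],"grip":0},{"xyz":[0,0,0],"rot":[0,0,0],"grip":0}]}'
python3 -m creep '{"rows":[{"xyz":[0,0,0],"rot":[0,0,0],"grip":0},{"xyz":[0,0,0],"rot":[0,0,0],"grip":0},{"xyz":[0,0,0],"rot":[0,0,0],"grip":0},{"xyz":[0,0,0],"rot":[0,0,0],"grip":0},{"xyz":[0,0,0],"rot":[0,0,0],"grip":0},{"xyz":[0,0,0],"rot":[0,0,0],"grip":0},{"xyz":[0,0,0],"rot":[0,0,0],"grip":0},{"xyz":[0,0,0],"rot":[0,0,0],"grip":0}]}' 
python3 chk.py
```

```text
t: 25.4
tool_pos: [586.7, 153.3, 23.3]
orientation: [-0.259, -3.124, 0.002]
contact_force: [-9.5, 3.2, 0.9]
grip_width: 0.6
gripper_force: 5.3
t: 26.2
tool_pos: [586.8, 153.4, 23.3]
orientation: [-0.259, -3.124, 0.002]
contact_force: [-10.3, 3.5, 0.2]
grip_width: 0.3
gripper_force: 5.3
[-10.3  -0.7  23.3] Fjig [-10.8   1.4   1.3] 5.33789724111557 26.3
side lime_block [31.8  3.  15.5] 0.77
side hold_down_tip [31.5 -9.4 48.3] 0.74
side fence_face [68.8  0.4 25.5] 0.57
top lime_block [ 0.8  4.  -0.5] 0.44
side
-60 45. 48. 51. 54. 57W 60W 63W 66W 69W 72W 75. 78G 81. 84W 87W 90R 93R 96. 99W 102W 
-54 45. 48. 51. 54. 57W 60W 63W 66W 69W 72W 75. 78G 81G 84W 87W 90R 93R 96R 99W 102W 
-48 45. 48. 51. 54. 57W 60W 63W 66W 69W 72. 75K 78G 81. 84W 87W 90R 93R 96R 99. 102. 
top
-60 45. 48. 51. 54. 57W 60W 63W 66W 69W 72. 75K 78G 81G 84W 87W 90R 93R 96. 99W 102W 
-54 45. 48. 51K 54K 57W 60W 63W 66W 69W 72. 75K 78G 81G 84W 87W 90R 93R 96R 99W 102W 
-48 45W 48W 51W 54W 57. 60. 63K 66. 69. 72G 75K 78K 81G 84W 87W 90R 93R 96R 99W 102W
```

```bash
python3 -c "
from h import *
print(job_done())"
```

```text
the job is handed in; nothing more can be done
None
```

I handed the job in with the lime block in the slot, the bar down on its stop and closed fingers holding the block against the fence at about 11 N (pointer in the green, about 19 mm of travel); the result was not reported back, and I viewed 12 pictures, over the limit of 10.

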